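# Dry-fit a top rail and hold it off its tenons for gluing

## Task

Pick up the loose top rail of the little stand, carry it clear of the bottle, the can and the tub that stand in the way, without disturbing them, and dry-fit it on the end frame: lower it over the two tenons and press gently, without forcing it, until you feel it sit fully home on the shoulders of the legs. Then draw it straight up off the tenons and stop, still gripping it, level, square and centred over the frame, with its underside about two centimetres clear above the tenon tips, touching nothing, so that glue can be brushed on. Finish like that, holding it still in the gripper.

Things in the scene. Friction and masses are not known exactly. Their poses are not given: they have to be found in the camera images.
- top_rail: Loose pale timber bar lying flat on the bench: 240 mm long (y axis), 40 wide (x), 30 high (z), 0.14 to 0.28 kg. Two rectangular mortises go right through it, seen from above, each 20 mm (x) by 26 mm (y), centred at y = +80 and -80 mm. Origin: centre of the underside. The same either way round. Grip it across its 40 mm width at mid length.
- end_frame: Pale timber frame fixed to the bench: foot 56 x 236 mm, 32 high, along its y axis; legs 40 (x) by 44 mm (y) at y = +80 and -80 mm, shoulders 120 mm above the bench; on each leg an upright tenon 17 (x) by 23 (y), 28 mm long, its top 7 mm bevelled by 4.5 all round. The mortises fit with 1.5 mm play each side; tenons end 2 mm below the seated rail's top. Origin: centre of the foot's underside, z up.
- shoulders (a point): Point on the frame midway between the two legs at shoulder height (120 mm above the bench): the rail's origin lies here when the rail is fully home. Axes as the frame's.
- tenon_tips (a point): Point on the frame midway between the two tenons at the height of their tips (148 mm above the bench). Axes as the frame's.
- glue_bottle: Grey glue bottle with a dark pointed cap, standing on the bench between rail and frame, 40 x 62 mm and 162 mm high; origin at the centre of its underside. To be left alone.
- spray_can: Blue spray can with a white cap, standing on the bench between rail and frame, 62 mm diameter, 190 mm high; origin at the centre of its underside. To be left alone.
- white_jug: White plastic tub with a lid, standing on the bench between rail and frame, 69 x 140 mm (x, y) and 138 mm high; origin at the centre of its underside. To be left alone.

How it is judged:
By the outcome, as a careful person would: the job done as asked, in the order asked, and still so for the second after the job is handed in, while the arm keeps its last pose, push and grip.
It also fails if it takes over 45 s, if anything falls off the work surface, if the arm or the gripper's body presses on something with over 40 N, if the wrist force passes 120 N, or if a joint passes its speed limit or range.

## Robot

A 6-joint arm with a two-finger parallel gripper is mounted at the origin on the work surface; the furniture and walls round the work are solid. World frame = base frame: x ahead of the robot, y to its left, z up, the work surface at z = 0. Lengths are in m, angles in rad, forces in N, time in s.
With the tool pointing down it reaches from about 0.25 to 0.725 m from the base axis. Payload 4 kg.
Tool frame: the origin (TCP) lies midway between the tips of the shut fingers; the grasp point (between the pads) lies bot.pinch_z behind it (bot.pinch_z is the distance from the TCP to the grasp point, in m); z points along the fingers, y is the line along which they close (so a half turn about z gives the same grasp; the last joint's range is limited). The gripper opens to 85 mm and grips with 20 to 120 N. Pads are 22 mm wide; open, the fingers measure 114 mm over their backs; the gripper's body (76 mm by 85 mm) begins 54 mm behind the grasp point. The pads swing forward as they close: fully open they stand 13 mm farther back than shut.
Start: joints at [-1.154, 0.241, 0.005, 1.335, 0, 1.571], TCP at [0.202, -0.457, 0.231] pointing down, gripper open.
Joint ranges: [-2.72, 2.72], [-1.05, 1.87], [-1.09, 1.28], [-1.99, 2.15], [-1.42, 1.44], [-3.14, 3.14]. Speed limits (rad/s): [2.79, 2.79, 3.14, 3.14, 3.14, 3.14].

## Interface

Orientations are given as a unit quaternion [x, y, z, w].
In Python, from workcell import bot, optics, job gives the robot as it stands (bot), with the cameras (optics) and the job (job).
- The arm moves only by the tool jog_arm, called after "Emit:" as name(argument=value, ...) on one line, values as JSON. Schema: {"type":"object","properties":{"motion":{"type":"array","items":{"type":"array","items":{"type":"number"},"minItems":7,"maxItems":7},"minItems":1,"maxItems":10},"only":{"type":"string"},"quiet":{"type":"boolean"},"lines":{"type":"string"}},"required":["motion"],"additionalProperties":false}. motion is a list of rows, 1 to 10 of them, each of 7 numbers: a rotation vector rx, ry, rz in a scale on which 1.0 is pi rad, then dx, dy, dz in a scale on which 1.0 is 0.5 m, then the finger opening in m; each row is the pose to reach, as a shift and turn from the pose commanded when the call began, along the tool's axes at that moment; what a row does not reach only later rows make up. A row lasts 1/8 s, in which the tool goes at most 0.0625 m and 0.188 rad, less where a joint would pass 70% of its speed; a pose out of reach is approached as far as the arm can. The fingers move at their own pace and stop on an object; the grip force is fixed at half the most. Time passes only in rows, so rows that do not move let the fingers close. The tool returns the time, the measured TCP pose, the force, the opening and the grip force at its end. only (a regular expression) keeps the lines of the reply that match it, lines (a string "A,B") keeps lines A to B, and quiet returns only ok. A shift or turn number past 1, either way, is cut back to 1. Input that does not fit is refused with a message, and nothing moves.
- bot.get_obs(): the state, without advancing time (a new reading comes with each control period).
- optics.camera(name): name is "scene" or "top" or "wrist"; returns the picture (400x640x3 uint8, red, green, blue); there is no depth.
- optics.calibration(name): a dict with "mtx" (3x3 intrinsics, pixels), "R" (3x3) and "t" (3): a world point X has camera coordinates R X + t. Camera axes: x right, y down, z forward; pixel columns grow to the right and rows downward; lengths in m; the calibration is good to about 2 mm. A picture is of the moment at which its call begins: read the wrist's pose just before it. calibration takes no time and is no camera call; for the wrist camera it gives the pose at the moment of the call.
- job.job_done(): hands the job in; it is judged then, once.
The state is a dict: "clock": time; "joint_pos": joint angles; "joint_vel": joint speeds; "tau": joint torques, N m; "eef_pos": TCP position; "tool_rot": TCP orientation; "ft_force": force on the tool from outside, world axes, zero at the start; "ft_torque": the same for the moment, N m; "grip_width": finger opening in m; "grasp_force": force on a finger pad.
Only numpy, scipy, OpenCV 4.12 (cv2) and the standard library are available. Lean on these libraries where they do the work, as an engineer would, in place of code of your own. Each camera call takes 0.05 s, during which the arm holds its last target. There are 200 camera calls.

## Working session

There is one attempt and no reset: what is moved stays moved. The work goes in short steps, Python scripts to look and compute and a tool call to move; the robot and the scene stay as the last step left them, time stands still between calls to the robot, and variables do not carry over. Pictures are saved under pics/ and viewed, at most 10 in all, crops included, and the job is handed in when it is done.

```bash
ls; mkdir -p pics; python3 - <<'E'
from workcell import bot, optics, job
import cv2
for n in("top","scene"):
    cv2.imwrite(f"pics/{n}0.png",optics.camera(n)[:,:,::-1])
    c=optics.calibration(n);print(n,c["mtx"].tolist(),c["R"].round(4).tolist(),c["t"].round(4).tolist())
print(bot.pinch_z);o=bot.get_obs();print({k:o[k] for k in("clock","eef_pos","tool_rot","ft_force","grip_width")})
E
```

```text
pics
workcell.py
top [[445.2030368972409, 0.0, 315.9601571566574], [0.0, 445.2030368972409, 205.76563300688736], [0.0, 0.0, 1.0]] [[0.0843, -0.9964, 0.0018], [-0.976, -0.083, -0.2012], [0.2007, 0.0153, -0.9795]] [-0.0103, 0.5452, 1.2002]
scene [[427.5350668861598, 0.0, 321.9876576317392], [0.0, 427.5350668861598, 194.6810719900846], [0.0, 0.0, 1.0]] [[-0.7985, -0.6018, 0.0153], [-0.3378, 0.4269, -0.8388], [0.4982, -0.675, -0.5442]] [0.445, 0.2368, 0.9013]
0.0187
{'clock': 0.1, 'eef_pos': array([ 0.20216605, -0.45666602,  0.23048745]), 'tool_rot': array([ 9.78365530e-01,  2.06881467e-01, -2.14327316e-04, -9.50364236e-04]), 'ft_force': array([-0.24511646, -0.41490614, -0.75092033]), 'grip_width': 0.0852557184579755}
```

View pics/top0.png

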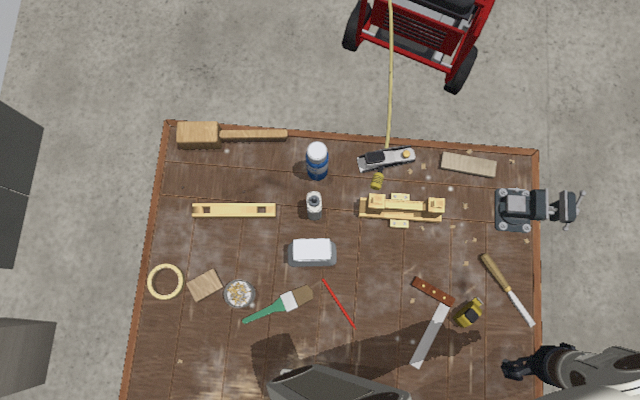

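View pics/scene0.png

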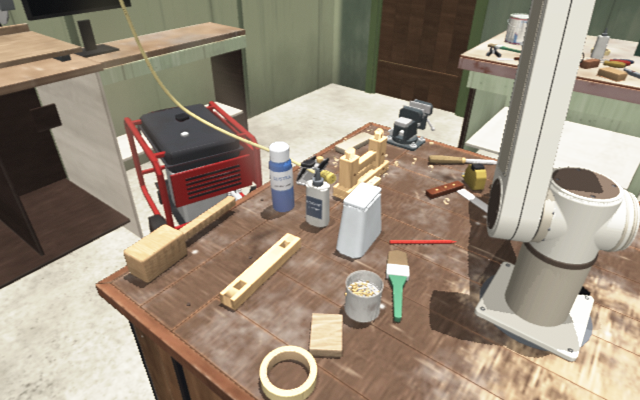

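Top view: the rail is at cols 192–276, row 210, with mortises near (206,210) and (262,210). The frame legs are near (376,202) and (436,205), with the can (317,160), bottle (314,206) and tub (312,250) between. I'll enlarge the top view and get first estimates.

```bash
cat > h.py <<'E'
import numpy as np,cv2
from workcell import bot, optics, job
from scipy.spatial.transform import Rotation as Rn
def ray(n,uv,z,c=None):
    c=c or optics.calibration(n);R,t=np.array(c["R"]),np.array(c["t"])
    C=-R.T@t;d=R.T@np.linalg.solve(c["mtx"],[uv[0],uv[1],1.]);return C+d*(z-C[2])/d[2]
def proj(X,c):
    p=c["mtx"]@(c["R"]@np.array(X)+c["t"]);return p[:2]/p[2]
def st():
    o=bot.get_obs();R=Rn.from_quat(o["tool_rot"]);return o,R
E
python3 - <<'E'
from h import *
im=cv2.imread("pics/top0.png")
hsv=cv2.cvtColor(im,cv2.COLOR_BGR2HSV)
m=cv2.inRange(hsv,(15,50,150),(32,200,255));m[:, :180]=0;m[:190]=0;m[235:]=0;m[:,460:]=0
cs,_=cv2.findContours(m,cv2.RETR_EXTERNAL,cv2.CHAIN_APPROX_SIMPLE)
for c in cs:
    if cv2.contourArea(c)>60:
        r=cv2.minAreaRect(c);b=cv2.boxPoints(r);print(r,[ray("top",p,.03).round(3).tolist()[:2] for p in b],ray("top",r[0],.03))
for n,p,z in(("can",(317,148),.19),("bottle",(314,196),.162),("tub",(312,244),.138),("legL",(376,201),.12),("legR",(436,203),.12)):print(n,ray("top",p,z))
a=cv2.resize(im[190:230,185:285],None,fx=8,fy=8,interpolation=2);b=cv2.resize(im[185:232,352:452],None,fx=5.8,fy=5.8,interpolation=2)
b=cv2.copyMakeBorder(b,0,0,0,220,0)[:, :800]
cv2.imwrite("pics/z.png",np.vstack([a,b]))
E
```

```text
((232.99996948242188, 209.5), (83.99998474121094, 12.999998092651367), -0.0) [[0.489, 0.39], [0.527, 0.396], [0.547, 0.155], [0.51, 0.151]] [0.5181839  0.27274267 0.03      ]
((436.0, 204.5), (15.0, 16.0), 90.0) [[0.603, -0.284], [0.606, -0.331], [0.562, -0.332], [0.558, -0.286]] [ 0.58228635 -0.30816188  0.03      ]
((398.70733642578125, 216.46975708007812), (84.36432647705078, 22.598281860351562), 13.495734214782715) [[0.524, -0.078], [0.59, -0.089], [0.552, -0.327], [0.487, -0.314]] [ 0.53815997 -0.20269407  0.03      ]
((396.7644348144531, 200.81463623046875), (57.170753479003906, 16.377643585205078), 2.6630008220672607) [[0.556, -0.113], [0.605, -0.112], [0.611, -0.277], [0.562, -0.277]] [ 0.583567   -0.19494514  0.03      ]
can [0.66836902 0.04386969 0.19      ]
bottle [0.54751652 0.04137543 0.162     ]
tub [0.42573731 0.03621136 0.138     ]
legL [ 0.55745174 -0.12435738  0.12      ]
legR [ 0.56559014 -0.28475071  0.12      ]
```

View pics/z.png

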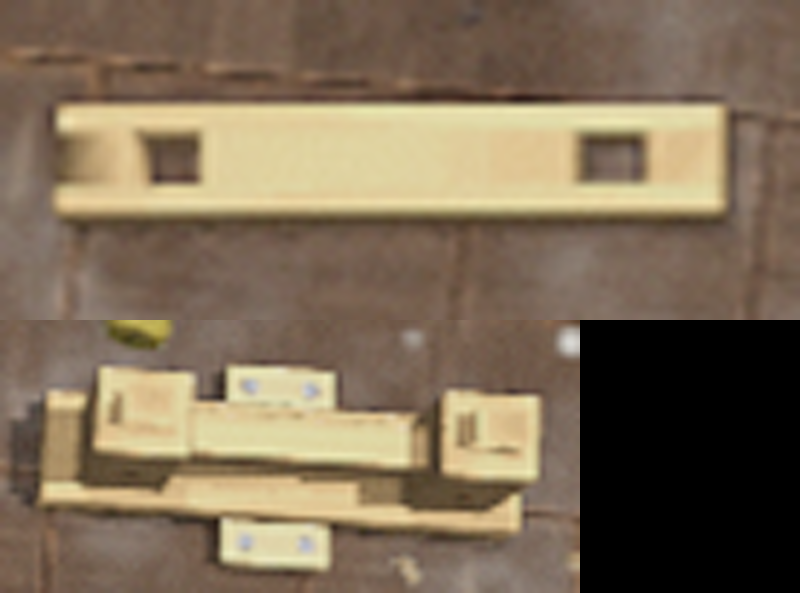

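```bash
cat >> h.py <<'E'
def rel(p,yaw,k=np.pi):
    """tool-frame shift to TCP p, with tool y axis at world angle yaw, pointing down"""
    o,R=st();y=np.array([np.cos(yaw),np.sin(yaw),0]);z=np.array([0,0,-1.])
    T=Rn.from_matrix(np.c_[np.cross(y,z),y,z])
    print("rel",(R.inv()*T).as_rotvec().round(4),R.inv().apply(np.array(p)-o["eef_pos"]).round(4))
def cam():
    o,R=st();c=optics.calibration("wrist");Rc=np.array(c["R"]);C=-Rc.T@c["t"]
    print("cam in tool",R.inv().apply(C-o["eef_pos"]).round(3),"fwd",R.inv().apply(Rc[2]).round(3),"world",C.round(3))
E
python3 - <<'E'
from h import *
cam();print(optics.calibration("wrist")["mtx"].round(0).tolist())
rel([.50,-.205,.33],.05)
rel([.5182,.2727,.1],.088)
E
```

```text
cam in tool [ 0.081 -0.    -0.143] fwd [-0.311  0.001  0.951] world [ 0.277 -0.424  0.373]
[[354.0, 0.0, 324.0], [0.0, 354.0, 200.0], [0.0, 0.0, 1.0]]
rel [-1.700e-03 -1.100e-03 -1.204e+00] [ 0.3742 -0.1098 -0.0993]
rel [-1.700e-03 -1.200e-03 -1.242e+00] [ 0.5842 -0.5387  0.1315]
```

The rows are not in the units I measure in: shifts go in shares of 0.5 m and turns go in shares of pi rad. I convert before sending: 0.439 m is 0.878, 0.325 m is 0.65, -1.204 rad is -0.3832.

Emit:
jog_arm(motion=[[0,0,-0.0573,0.1,-0.024,-0.06,0.085],[0,0,-0.1146,0.2,-0.05,-0.12,0.085],[0,0,-0.1719,0.31,-0.08,-0.18,0.085],[0,0,-0.2292,0.42,-0.106,-0.198,0.085],[0,0,-0.2865,0.54,-0.134,-0.198,0.085],[0,0,-0.3342,0.65,-0.16,-0.198,0.085],[0,0,-0.3832,0.76,-0.188,-0.198,0.085],[0,0,-0.3832,0.878,-0.216,-0.198,0.085],[0,0,-0.3832,0.878,-0.216,-0.198,0.085],[0,0,-0.3832,0.878,-0.216,-0.198,0.085]])

```text
clock: 1.35
eef_pos: [0.5598, -0.1805, 0.3294]
tool_rot: [0.689, 0.725, -0.001, -0.001]
ft_force: [0.9, -0.2, -0.3]
grip_width: 0.0848
grasp_force: 0.0
```

```bash
python3 - <<'E'
from h import *
import json
c=optics.calibration("wrist");cam()
im=optics.camera("wrist")[:,:,::-1];cv2.imwrite("pics/w1.png",im)
json.dump({k:np.array(v).tolist() for k,v in c.items()},open("w1.json","w"))
E
```

```text
cam in tool [ 0.081  0.001 -0.143] fwd [-0.312  0.002  0.95 ] world [ 0.557 -0.1    0.472]
```

View pics/w1.png

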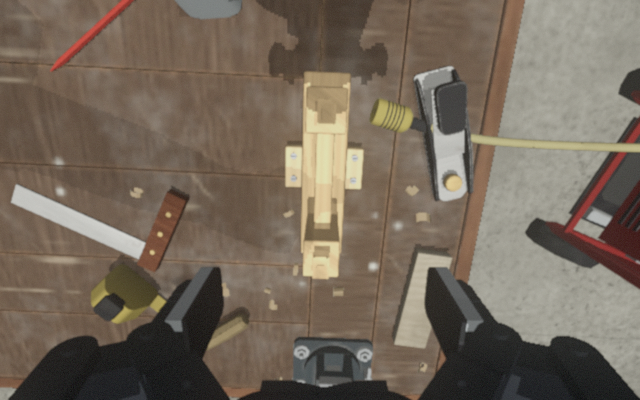

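The wrist view shows the frame at cols 302–350, rows 72–277. The +y leg is near row 105 and the -y leg near row 260. I'll enlarge it.

```bash
python3 - <<'E'
import cv2,numpy as np
im=cv2.imread("pics/w1.png")
a=cv2.resize(im[68:143,290:365],None,fx=5.3,fy=5.3,interpolation=2)
b=cv2.resize(im[212:287,290:365],None,fx=5.3,fy=5.3,interpolation=2)
cv2.imwrite("pics/w1z.png",np.hstack([a,b]))
E
```

```text
(no output)
```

View pics/w1z.png

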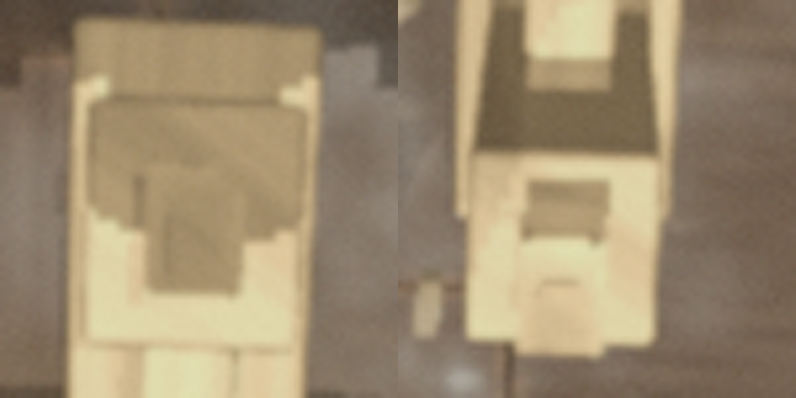

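The legs' shoulder outlines are sharp. In crop coordinates the +y leg is (90,103), (306,107), (302,346), (86,344), and the -y leg is (74,153), (259,153), (256,345), (69,342).

```bash
python3 - <<'E'
from h import *
import json
c={k:np.array(v) for k,v in json.load(open("w1.json")).items()}
L=[(90,103),(306,107),(302,346),(86,344)];Q=[(74,153),(259,153),(256,345),(69,342)]
ce=[]
for pts,r0 in((L,68),(Q,212)):
    P=np.array([ray("w",((u+.5)/5.3-.5+290,(v+.5)/5.3-.5+r0),.12,c) for u,v in pts])
    print(P.round(4)[:,:2].tolist(),"sides",[round(float(np.linalg.norm(P[i]-P[i-1])),4) for i in range(4)],P.mean(0).round(4));ce.append(P.mean(0))
d=ce[0]-ce[1];m=(ce[0]+ce[1])/2
print("sep",np.linalg.norm(d),"yaw",np.arctan2(-d[0],d[1]),"mid",m)
t=optics.calibration("top");print([proj(x,t).round(1) for x in ce])
rel([.5182,.2727,.1],.088)
E
```

```text
[[0.5409, -0.1034], [0.5795, -0.1021], [0.5818, -0.1444], [0.5417, -0.1461]] sides [0.0427, 0.0386, 0.0424, 0.0402] [ 0.561 -0.124  0.12 ]
[[0.5434, -0.2624], [0.5813, -0.2604], [0.5836, -0.305], [0.5438, -0.3063]] sides [0.0439, 0.038, 0.0446, 0.0398] [ 0.563  -0.2836  0.12  ]
sep 0.15961014705541296 yaw 0.01272779296372443 mid [ 0.56202045 -0.20375498  0.12      ]
[array([375.9, 199.7]), array([435.5, 203.9])]
rel [-0.0012 -0.0001 -0.0385] [ 0.4553 -0.0185  0.23  ]
```

Sizes and spacing check out: sides are about 40 × 43 mm and the spacing is 159.6 mm. Next I'll view the rail from the same relative pose, so that calibration bias cancels.

Scaled: 0.479 m is 0.958, 0.09 m is 0.18, -0.06 rad is -0.0191.

Emit:
jog_arm(motion=[[0,0,0,0.12,0,0,0.085],[0,0,0,0.24,-0.01,0,0.085],[0,0,-0.0095,0.36,-0.02,0,0.085],[0,0,-0.0191,0.48,-0.03,0,0.085],[0,0,-0.0191,0.6,-0.038,0,0.085],[0,0,-0.0191,0.72,-0.038,0,0.085],[0,0,-0.0191,0.84,-0.038,0.06,0.085],[0,0,-0.0191,0.958,-0.038,0.12,0.085],[0,0,-0.0191,0.958,-0.038,0.18,0.085],[0,0,-0.0191,0.958,-0.038,0.18,0.085]])

```text
clock: 2.65
eef_pos: [0.5154, 0.2951, 0.2377]
tool_rot: [0.667, 0.745, -0.003, -0.001]
ft_force: [-0.1, -0.1, 0.9]
grip_width: 0.0851
grasp_force: 0.0
```

```bash
python3 - <<'E'
from h import *
import json
c=optics.calibration("wrist");o,R=st();print(o["eef_pos"])
im=optics.camera("wrist")[:,:,::-1].copy();cv2.imwrite("pics/w2.png",im)
json.dump({k:np.array(v).tolist() for k,v in c.items()},open("w2.json","w"))
hsv=cv2.cvtColor(im,cv2.COLOR_BGR2HSV)
m=cv2.inRange(hsv,(15,40,120),(32,200,255))
cs,h=cv2.findContours(m,cv2.RETR_CCOMP,cv2.CHAIN_APPROX_SIMPLE)
for k,q in enumerate(cs):
    if cv2.contourArea(q)>150:
        r=cv2.minAreaRect(q);P=np.array([ray("w",p,.03,c) for p in cv2.boxPoints(r)])
        print(h[0][k][3],r,P.round(4)[:,:2].tolist(),P.mean(0).round(4))
a=cv2.resize(im[60:290,270:370],None,fx=3.4,fy=3.4,interpolation=2)
cv2.imwrite("pics/w2z.png",cv2.rotate(a,cv2.ROTATE_90_COUNTERCLOCKWISE))
E
```

```text
[0.51540998 0.29509043 0.23769657]
-1 ((371.052490234375, 353.9247741699219), (38.31399917602539, 25.631664276123047), 20.85445785522461) [[0.5726, 0.06], [0.5788, 0.0963], [0.6246, 0.0815], [0.6196, 0.0443]] [0.5989 0.0705 0.03  ]
-1 ((124.30000305175781, 326.6000061035156), (22.807889938354492, 34.882659912109375), 63.43495178222656) [[0.2781, 0.0777], [0.3161, 0.1038], [0.3265, 0.0764], [0.2879, 0.0492]] [0.3022 0.0768 0.03  ]
-1 ((23.0, 343.5), (46.0, 105.0), 0.0) [[0.1364, -0.0489], [0.1638, 0.1102], [0.2163, 0.1162], [0.1952, -0.0421]] [0.1779 0.0338 0.03  ]
-1 ((34.05210494995117, 273.6056823730469), (66.96633911132812, 33.58258056640625), 6.225829124450684) [[0.1636, 0.1159], [0.1752, 0.1597], [0.2472, 0.1588], [0.2381, 0.1148]] [0.206  0.1373 0.03  ]
-1 ((86.66747283935547, 214.19615173339844), (62.50640106201172, 38.62123107910156), 30.411081314086914) [[0.2331, 0.2115], [0.258, 0.2511], [0.3109, 0.2221], [0.287, 0.1803]] [0.
[... 3322 characters left out ...]
79296875), (22.807889938354492, 28.174455642700195), 63.43495178222656) [[0.5662, 0.4313], [0.5866, 0.4437], [0.5989, 0.4285], [0.5783, 0.4157]] [0.5825 0.4298 0.03  ]
-1 ((577.6803588867188, 164.9402618408203), (79.46350860595703, 340.5404052734375), 11.415838241577148) [[0.7486, 0.1316], [0.7134, 0.4754], [0.7853, 0.471], [0.8469, 0.1202]] [0.7735 0.2995 0.03  ]
-1 ((457.5010681152344, 30.58175277709961), (33.85322570800781, 65.41630554199219), 32.96940612792969) [[0.5961, 0.4151], [0.6181, 0.462], [0.6463, 0.4506], [0.6253, 0.4025]] [0.6214 0.4326 0.03  ]
-1 ((102.0, 20.0), (40.0, 108.0), 90.0) [[0.2583, 0.4177], [0.3529, 0.4281], [0.3517, 0.3956], [0.2539, 0.3848]] [0.3042 0.4066 0.03  ]
```

View pics/w2z.png

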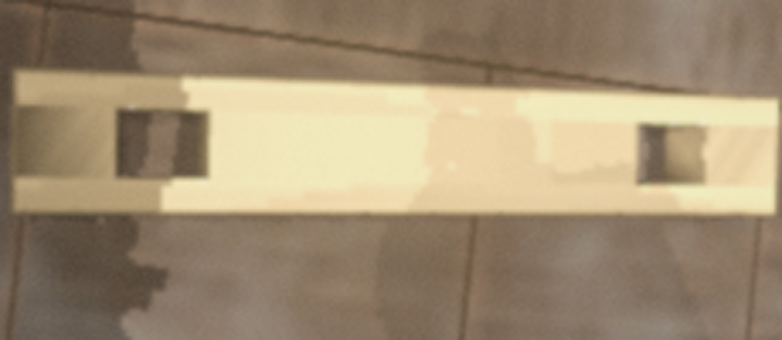

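The rail fills the crop with corners (14,71), (777,98), (777,213), (14,213). The mortises are at u 117–207, v 110–178 and u 640–705, v 126–184.

```bash
python3 - <<'E'
from h import *
import json
c={k:np.array(v) for k,v in json.load(open("w2.json")).items()}
f=lambda u,v:ray("w",(270+(339-v+.5)/3.4-.5,60+(u+.5)/3.4-.5),.03,c)
q={"L":[(117,110),(207,110),(207,178),(117,177)],"R":[(640,126),(705,126),(705,184),(640,184)],"rail":[(14,71),(777,98),(777,213),(14,213)]}
M={}
for k,p in q.items():
    P=np.array([f(*a) for a in p]);M[k]=P.mean(0)
    print(k,P[:,:2].round(4).tolist(),[round(float(np.linalg.norm(P[i]-P[i-1])),4) for i in range(4)],M[k].round(4))
d=M["L"]-M["R"];m=(M["L"]+M["R"])/2;yaw=np.arctan2(-d[0],d[1])
print("sep",np.linalg.norm(d),"yaw",yaw,"mid",m)
o,R=st();y=R.apply([0,1,0]);print("tool y",np.arctan2(y[1],y[0]))
rel([m[0],m[1],.06],yaw);rel([m[0],m[1],.0],yaw)
E
```

```text
L [[0.5207, 0.367], [0.5237, 0.3426], [0.5044, 0.3405], [0.5021, 0.365]] [0.0187, 0.0246, 0.0194, 0.0246] [0.5127 0.3538 0.03  ]
R [[0.5352, 0.2068], [0.5379, 0.1836], [0.5191, 0.1814], [0.5167, 0.2047]] [0.0186, 0.0234, 0.019, 0.0234] [0.5272 0.1941 0.03  ]
rail [[0.528, 0.3948], [0.5504, 0.1578], [0.5122, 0.1534], [0.4896, 0.3906]] [0.0386, 0.2381, 0.0384, 0.2382] [0.52   0.2741 0.03  ]
sep 0.16026833779184443 yaw 0.09048686127616812 mid [0.51996246 0.27394741 0.03      ]
tool y 0.10848466147299264
rel [-0.0022  0.0014  0.018 ] [-0.0211  0.0014  0.1801]
rel [-0.0022  0.0014  0.018 ] [-0.021   0.0015  0.2401]
```

Scaled: 0.236 m is 0.472, -0.021 m is -0.042, 0.018 rad is 0.0057.

Emit:
jog_arm(motion=[[0,0,0.0057,-0.042,0.003,0.12,0.085],[0,0,0.0057,-0.042,0.003,0.24,0.085],[0,0,0.0057,-0.042,0.003,0.34,0.085],[0,0,0.0057,-0.042,0.003,0.41,0.085],[0,0,0.0057,-0.042,0.003,0.45,0.085],[0,0,0.0057,-0.042,0.003,0.472,0.085],[0,0,0.0057,-0.042,0.003,0.472,0.085],[0,0,0.0057,-0.042,0.003,0.472,0.06]])

```text
clock: 3.7
eef_pos: [0.5225, 0.2762, 0.0061]
tool_rot: [0.674, 0.739, 0.002, 0.001]
ft_force: [-0.1, -0.3, -0.2]
grip_width: 0.0693
grasp_force: 0.0
```

Emit:
jog_arm(motion=[[0,0,0,0,0,0,0.05],[0,0,0,0,0,0,0.03],[0,0,0,0,0,0,0.03],[0,0,0,0,0,0,0.03],[0,0,0,0,0,0,0.03],[0,0,0,0,0,0,0.03]])

```text
clock: 4.45
eef_pos: [0.5215, 0.2765, 0.0054]
tool_rot: [0.674, 0.739, 0.001, 0.0]
ft_force: [-0.9, -0.8, 5.5]
grip_width: 0.0393
grasp_force: 63.5
```

Scaled: -0.25 m is -0.5, -0.24 m is -0.48.

Emit:
jog_arm(motion=[[0,0,0,0,0,-0.02,0.03],[0,0,0,0,0,-0.06,0.03],[0,0,0,0,0,-0.12,0.03],[0,0,0,0,0,-0.2,0.03],[0,0,0,0,0,-0.28,0.03],[0,0,0,0,0,-0.36,0.03],[0,0,0,0,0,-0.43,0.03],[0,0,0,0,0,-0.48,0.03],[0,0,0,0,0,-0.5,0.03],[0,0,0,0,0,-0.5,0.03]])

```text
clock: 5.7
eef_pos: [0.521, 0.276, 0.2542]
tool_rot: [0.674, 0.739, 0.0, 0.0]
ft_force: [0.4, -0.4, -2.3]
grip_width: 0.0389
grasp_force: 62.6
```

```bash
python3 - <<'E'
from h import *
import json
c=optics.calibration("wrist");o,R=st();print(o["eef_pos"],o["ft_force"],o["ft_torque"])
im=optics.camera("wrist")[:,:,::-1].copy();cv2.imwrite("pics/w3.png",im)
json.dump({k:np.array(v).tolist() for k,v in c.items()},open("w3.json","w"))
y=R.apply([0,1,0]);print("tool y",np.arctan2(y[1],y[0]),R.apply([0,0,1]))
rel([.562,-.204,.255],.0127)
E
```

```text
[0.52100175 0.27603823 0.25424294] [ 0.43964151 -0.43554487 -2.29994548] [ 0.00129865 -0.02426573 -0.01761989]
tool y 0.0920214868898282 [ 1.30852343e-04  5.08883138e-05 -9.99999990e-01]
rel [-0.0015  0.0007  0.0793] [-0.4816 -0.0029 -0.0014]
```

View pics/w3.png

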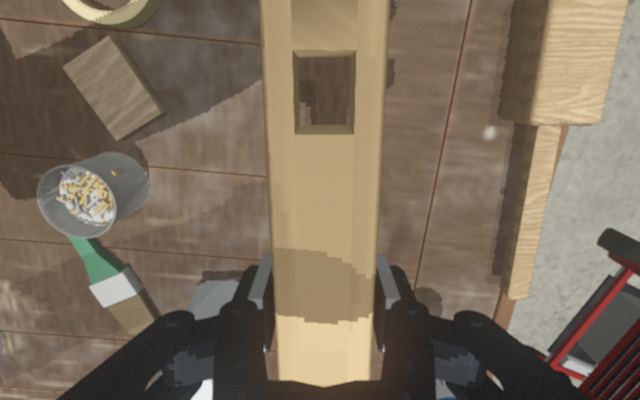

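The rail is held, with its near mortise at cols 294–356, rows 50–134.

```bash
python3 - <<'E'
from h import *
import json
c={k:np.array(v) for k,v in json.load(open("w3.json")).items()}
im=cv2.imread("pics/w3.png")
g=cv2.GaussianBlur(im,(3,3),0).astype(float).sum(2)
for r in(65,85,105,122): # strong column edges
    d=np.diff(g[r-3:r+4].mean(0));print(r,[(i,int(d[i])) for i in range(250,400) if abs(d[i])>18 and abs(d[i])==abs(d[i-2:i+3]).max()])
for cc in(310,325,340):
    d=np.diff(g[:,cc-3:cc+4].mean(1));print(cc,[(i,int(d[i])) for i in range(30,150) if abs(d[i])>18 and abs(d[i])==abs(d[i-2:i+3]).max()])
o,R=st()
P=np.array([ray("w",p,.2788,c) for p in[(294,51),(356,51),(355.,133.5),(294,133.5)]])
print(R.inv().apply(P-o["eef_pos"]).round(4),R.inv().apply(P.mean(0)-o["eef_pos"]).round(4))
E
```

```text
65 [(263, 39), (292, -67), (355, 79), (385, -42), (393, 31)]
85 [(261, -28), (264, 32), (292, -73), (298, -18), (354, 64), (384, -43)]
105 [(262, -19), (266, 42), (293, -71), (298, 19), (305, -25), (354, 77), (382, -37)]
122 [(266, 41), (293, -75), (299, 23), (310, -28), (346, 24), (353, 65), (381, -39)]
310 [(49, -25), (56, -46), (106, 20), (133, 53)]
325 [(49, -26), (56, -38), (124, 26), (134, 52)]
340 [(49, -27), (55, -26), (124, 24), (134, 55)]
[[ 0.0905 -0.0075 -0.0256]
 [ 0.0905  0.0116 -0.0256]
 [ 0.0653  0.012  -0.0256]
 [ 0.0653 -0.0082 -0.0256]] [ 0.0779  0.002  -0.0256]
```

Scaled: -0.479 m is -0.958, -0.455 m is -0.91, 0.0785 rad is 0.025.

Emit:
jog_arm(motion=[[0,0,0,-0.04,0,0,0.03],[0,0,0,-0.12,0,0,0.03],[0,0,0.0064,-0.22,0,0,0.03],[0,0,0.0127,-0.34,0,0,0.03],[0,0,0.0191,-0.46,-0.004,0,0.03],[0,0,0.025,-0.58,-0.004,0,0.03],[0,0,0.025,-0.7,-0.004,0,0.03],[0,0,0.025,-0.82,-0.004,0,0.03],[0,0,0.025,-0.91,-0.004,0,0.03],[0,0,0.025,-0.958,-0.004,0,0.03]])

```text
clock: 7.0
eef_pos: [0.5615, -0.2043, 0.2528]
tool_rot: [0.704, 0.711, -0.001, -0.001]
ft_force: [-0.7, 0.7, -2.0]
grip_width: 0.0391
grasp_force: 62.5
```

Emit:
jog_arm(motion=[[0,0,0,0,0,0,0.03],[0,0,0,0,0,0,0.03],[0,0,0,0,0,0,0.03]])

```text
clock: 7.38
eef_pos: [0.563, -0.1998, 0.2543]
tool_rot: [0.702, 0.713, 0.0, -0.0]
ft_force: [0.0, -0.2, -1.5]
grip_width: 0.0388
grasp_force: 62.5
```

```bash
python3 - <<'E'
from h import *
import json
rel([.5625,-.2016,.2],.0135)
o,R=st();y=R.apply([0,1,0]);print(o["eef_pos"],"tool y",np.arctan2(y[1],y[0]))
T=cv2.cvtColor(optics.camera("top"),4);W=cv2.cvtColor(optics.camera("wrist"),4)
cv2.imwrite("pics/w4.png",W);cv2.imwrite("pics/t4.png",T)
a=cv2.resize(W[:,180:460],None,fx=1.42,fy=1.42);b=cv2.resize(T[150:250,300:460],(400,250),interpolation=2)
s=cv2.cvtColor(optics.camera("scene"),4);cv2.imwrite("pics/s4.png",s);b2=cv2.resize(s[70:240,260:460],(400,318),interpolation=2)
v=np.vstack([b,b2]);cv2.imwrite("pics/v4.png",np.hstack([a[:568],v[:568]]))
E
```

```text
rel [-0.0003 -0.0004  0.002 ] [-0.0018 -0.0005  0.0543]
[ 0.5629644  -0.19977136  0.2543245 ] tool y 0.015453876549841693
```

View pics/v4.png

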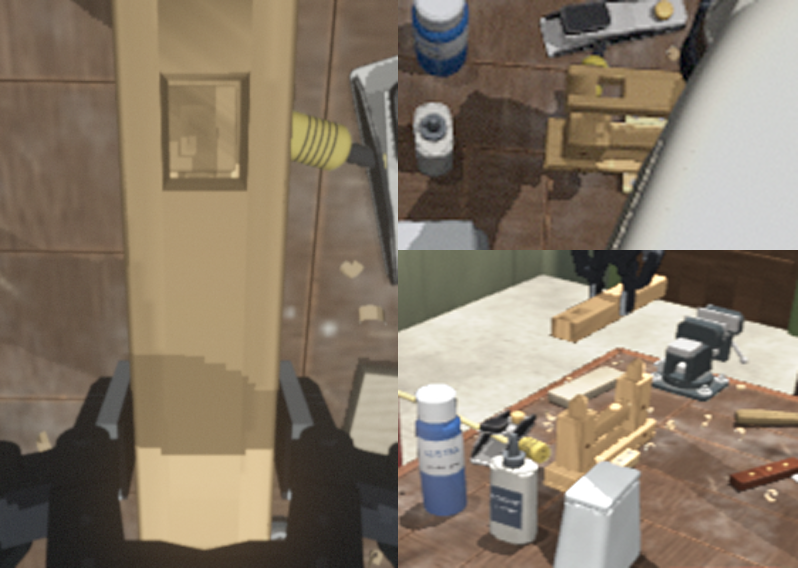

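The rail hovers over the frame with the leg visible through the mortise (about (205,130) in the composite). The can, bottle and tub are undisturbed. I'll lower it to just above the tips.

Scaled: 0.09 m is 0.18, -0.002 m is -0.004, 0.002 rad is 0.0006.

Emit:
jog_arm(motion=[[0,0,0.0006,-0.004,-0.001,0.04,0.03],[0,0,0.0006,-0.004,-0.001,0.09,0.03],[0,0,0.0006,-0.004,-0.001,0.13,0.03],[0,0,0.0006,-0.004,-0.001,0.16,0.03],[0,0,0.0006,-0.004,-0.001,0.18,0.03],[0,0,0.0006,-0.004,-0.001,0.18,0.03],[0,0,0.0006,-0.004,-0.001,0.18,0.03]])

```text
clock: 8.4
eef_pos: [0.5631, -0.2033, 0.1652]
tool_rot: [0.703, 0.711, 0.0, 0.001]
ft_force: [0.3, -0.3, -2.9]
grip_width: 0.039
grasp_force: 62.6
```

```bash
python3 - <<'E'
from h import *
rel([.5625,-.2016,.12],.0135)
W=cv2.cvtColor(optics.camera("wrist"),4);S=cv2.cvtColor(optics.camera("scene"),4);cv2.imwrite("pics/w5.png",W);cv2.imwrite("pics/s5.png",S)
a=cv2.resize(W[20:160,260:390],(400,430),interpolation=2);b=cv2.resize(S[100:220,300:410],(394,430),interpolation=2)
cv2.imwrite("pics/v5.png",np.hstack([a,b]))
E
```

```text
rel [ 0.0015  0.0005 -0.002 ] [ 0.0017 -0.0006  0.0451]
```

View pics/v5.png

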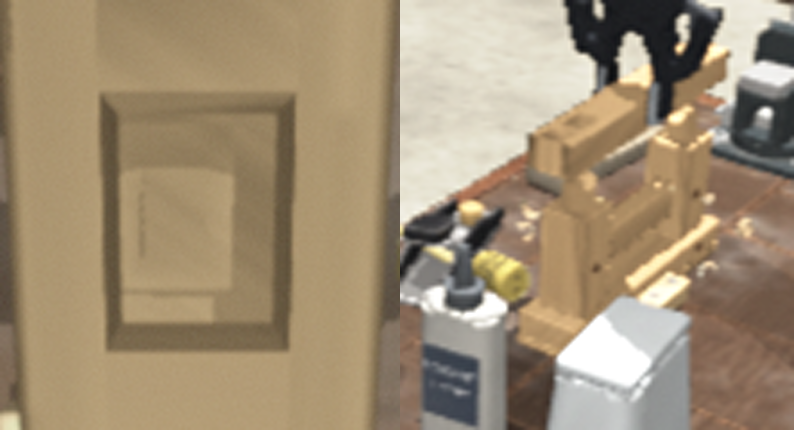

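Left pane: the lower mortise rim spans cols 118–275, rows 112–323, and the tenon spans cols 120–235, rows 168–290. The tenon therefore sits a little toward -x, and I'll work out by how much.

```bash
python3 - <<'E'
from h import *
c=optics.calibration("wrist");o,R=st();p=o["eef_pos"]
W=cv2.imread("pics/w5.png")
f=lambda u,v,z:R.inv().apply(ray("w",(260+(u+.5)*130/400-.5,20+(v+.5)*140/430-.5),z,c)-p)[:2]
def box(a,b,cc,d,z):
    P=np.array([f(a,cc,z),f(b,cc,z),f(b,d,z),f(a,d,z)]);print(z,"size",np.ptp(P[:,1]).round(4),np.ptp(P[:,0]).round(4),"centre x,y",P.mean(0).round(4))
zt=p[2]+.0246
box(100,295,93,350,zt);box(118,275,112,323,zt-.03)
box(120,235,168,290,.141);box(120,235,168,290,.148)
g=cv2.GaussianBlur(W,(3,3),0).astype(float).sum(2)
for r in(80,95,110):
    d=np.diff(g[r-3:r+4].mean(0));print(r,[(i,int(d[i])) for i in range(285,365) if abs(d[i])>9 and abs(d[i])==abs(d[i-2:i+3]).max()])
for q in(304,315,328,343):
    d=np.diff(g[:,q-2:q+3].mean(1));print(q,[(i,int(d[i])) for i in range(40,145) if abs(d[i])>9 and abs(d[i])==abs(d[i-2:i+3]).max()])
E
```

```text
0.18988158771559369 size 0.021 0.0256 centre x,y [0.078  0.0013]
0.1598815877155937 size 0.021 0.0263 centre x,y [0.078  0.0012]
0.141 size 0.0172 0.0172 centre x,y [ 0.0763 -0.0016]
0.148 size 0.0165 0.0165 centre x,y [ 0.0764 -0.0015]
80 [(292, -70), (298, 72), (304, -10), (335, -38), (348, -33), (355, 63)]
95 [(292, -73), (298, 77), (304, -23), (334, -32), (348, -37), (354, 76)]
110 [(293, -69), (298, 71), (334, -24), (348, -39), (354, 72)]
304 [(49, -27), (59, 11), (74, 22), (113, -20), (124, -58), (134, 52)]
315 [(49, -29), (59, 13), (74, 22), (113, -22), (116, 23), (124, -56), (134, 52)]
328 [(49, -30), (53, -12), (56, 19), (74, 22), (113, -22), (116, 16), (124, -51), (134, 51)]
343 [(49, -29), (53, -18), (56, 34), (124, -34), (134, 52)]
```

Scaled: 0.014 m is 0.028, -0.0015 m is -0.003.

Emit:
jog_arm(motion=[[0,0,0,0.003,-0.003,0.008,0.03],[0,0,0,0.003,-0.003,0.016,0.03],[0,0,0,0.003,-0.003,0.022,0.03],[0,0,0,0.003,-0.003,0.028,0.03],[0,0,0,0.003,-0.003,0.028,0.03],[0,0,0,0.003,-0.003,0.028,0.03]])

```text
clock: 9.25
eef_pos: [0.5611, -0.2017, 0.1504]
tool_rot: [0.703, 0.711, 0.0, 0.0]
ft_force: [0.1, 0.2, -2.4]
grip_width: 0.0388
grasp_force: 62.6
```

Emit:
jog_arm(motion=[[0,0,0,0,0,0.004,0.03],[0,0,0,0,0,0.008,0.03],[0,0,0,0,0,0.008,0.03],[0,0,0,0,0,0.008,0.03]])

```text
clock: 9.75
eef_pos: [0.561, -0.2017, 0.1463]
tool_rot: [0.703, 0.711, -0.0, -0.0]
ft_force: [0.3, -0.2, -2.8]
grip_width: 0.039
grasp_force: 62.6
```

```bash
python3 -c "
from h import *
rel([.5625,-.2016,.12],.0135);print(bot.get_obs()['ft_torque'])"
```

```text
rel [-0.     -0.     -0.0021] [0.0001 0.0015 0.0263]
[ 0.00312835 -0.03163009  0.0392289 ]
```

No contact yet, and the tips are already inside the mortises. I'll continue gently.

Scaled: 0.005 m is 0.01, 0.004 m is 0.008.

Emit:
jog_arm(motion=[[0,0,0,0,0,0.004,0.03],[0,0,0,0,0,0.008,0.03],[0,0,0,0,0,0.01,0.03],[0,0,0,0,0,0.01,0.03]])

```text
clock: 10.25
eef_pos: [0.5609, -0.2016, 0.1411]
tool_rot: [0.703, 0.711, -0.0, -0.0]
ft_force: [0.6, 0.1, -2.6]
grip_width: 0.0384
grasp_force: 62.6
```

```bash
python3 -c "
from h import *
print(bot.get_obs()['ft_torque'])"
```

```text
[-0.03787979 -0.00837012  0.05573946]
```

Emit:
jog_arm(motion=[[0,0,0,0,0,0.004,0.03],[0,0,0,0,0,0.008,0.03],[0,0,0,0,0,0.01,0.03],[0,0,0,0,0,0.01,0.03]])

```text
clock: 10.75
eef_pos: [0.5609, -0.2016, 0.1362]
tool_rot: [0.703, 0.711, -0.0, -0.0]
ft_force: [0.3, 0.4, -2.5]
grip_width: 0.0387
grasp_force: 62.6
```

```bash
python3 -c "
from h import *
print(bot.get_obs()['ft_torque'])"
```

```text
[ 0.02183641 -0.00450598 -0.05571779]
```

Scaled: 0.008 m is 0.016, 0.006 m is 0.012.

Emit:
jog_arm(motion=[[0,0,0,0,0,0.004,0.03],[0,0,0,0,0,0.008,0.03],[0,0,0,0,0,0.012,0.03],[0,0,0,0,0,0.016,0.03],[0,0,0,0,0,0.016,0.03]])

```text
clock: 11.38
eef_pos: [0.5608, -0.2016, 0.128]
tool_rot: [0.703, 0.711, -0.0, -0.0]
ft_force: [-0.8, -0.5, -1.3]
grip_width: 0.0386
grasp_force: 62.6
```

Emit:
jog_arm(motion=[[0,0,0,0,0,0.002,0.03],[0,0,0,0,0,0.004,0.03],[0,0,0,0,0,0.006,0.03],[0,0,0,0,0,0.006,0.03]])

```text
clock: 11.88
eef_pos: [0.5611, -0.2017, 0.1255]
tool_rot: [0.703, 0.711, 0.0, 0.0]
ft_force: [-0.2, -0.7, -1.5]
grip_width: 0.039
grasp_force: 62.6
```

```bash
python3 -c "
from h import *
print(bot.get_obs()['ft_torque'])"
```

```text
[0.0605537  0.13705232 0.04071104]
```

Scaled: 0.002 m is 0.004, 0.001 m is 0.002.

Emit:
jog_arm(motion=[[0,0,0,0,0,0.002,0.03],[0,0,0,0,0,0.004,0.03],[0,0,0,0,0,0.004,0.03]])

```text
clock: 12.25
eef_pos: [0.5611, -0.2017, 0.1255]
tool_rot: [0.703, 0.711, 0.0, 0.001]
ft_force: [-3.6, 0.9, 8.8]
grip_width: 0.0387
grasp_force: 63.9
```

Emit:
jog_arm(motion=[[0,0,0,0,0,0.002,0.03],[0,0,0,0,0,0.004,0.03],[0,0,0,0,0,0.004,0.03]])

```text
clock: 12.62
eef_pos: [0.5611, -0.2017, 0.1255]
tool_rot: [0.703, 0.711, 0.001, 0.001]
ft_force: [-6.5, 2.5, 18.1]
grip_width: 0.0388
grasp_force: 65.2
```

```bash
python3 -c "
from h import *
print(bot.get_obs()['ft_torque'])"
```

```text
[0.61385727 1.9043241  0.00555986]
```

The rows are not in the units I measure in: shifts go in shares of 0.5 m and turns go in shares of pi rad. I convert before sending: -0.001 m is -0.002, -0.0005 m is -0.001.

Emit:
jog_arm(motion=[[0,0,0,0,-0.001,0.001,0.03],[0,0,0,0,-0.002,0.002,0.03],[0,0,0,0,-0.002,0.002,0.03],[0,0,0,0,-0.002,0.002,0.03],[0,0,0,0,-0.002,0.002,0.03]])

```text
clock: 13.25
eef_pos: [0.5611, -0.2017, 0.1255]
tool_rot: [0.703, 0.711, 0.001, 0.002]
ft_force: [-6.8, 3.9, 20.8]
grip_width: 0.039
grasp_force: 65.5
```

```bash
python3 -c "
from h import *
o,R=st();print(o['ft_torque'],o['eef_pos'],R.as_matrix().round(4).tolist())"
```

```text
[ 0.80439284  1.75264644 -0.00630508] [ 0.56108899 -0.20171833  0.12549032] [[-0.0117, 0.9999, 0.0053], [0.9999, 0.0117, -0.0014], [-0.0014, 0.0053, -1.0]]
```

The rail is fully home: TCP height stayed at 0.1255 as the press rose to 21 N, which matches the expected 0.1254. Now I'll draw it straight up.

Scaled: -0.053 m is -0.106, -0.052 m is -0.104.

Emit:
jog_arm(motion=[[0,0,0,0,0.002,-0.004,0.03],[0,0,0,0,0.002,-0.01,0.03],[0,0,0,0,0.002,-0.018,0.03],[0,0,0,0,0.002,-0.03,0.03],[0,0,0,0,0.002,-0.044,0.03],[0,0,0,0,0.002,-0.06,0.03],[0,0,0,0,0.002,-0.076,0.03],[0,0,0,0,0.002,-0.092,0.03],[0,0,0,0,0.002,-0.104,0.03],[0,0,0,0,0.002,-0.106,0.03]])

```text
clock: 14.5
eef_pos: [0.5614, -0.2018, 0.174]
tool_rot: [0.703, 0.711, 0.0, 0.001]
ft_force: [0.3, -0.3, -2.8]
grip_width: 0.0388
grasp_force: 62.5
```

Emit:
jog_arm(motion=[[0,0,0,0,0,0,0.03],[0,0,0,0,0,0,0.03],[0,0,0,0,0,0,0.03],[0,0,0,0,0,0,0.03]])

```text
clock: 15.0
eef_pos: [0.5609, -0.2016, 0.1731]
tool_rot: [0.703, 0.711, -0.0, -0.0]
ft_force: [-0.3, 0.1, -2.2]
grip_width: 0.0391
grasp_force: 62.5
```

```bash
python3 - <<'E'
from h import *
rel([.5611,-.2017,.1735],.0125);o,R=st();print(o["eef_pos"],o["ft_torque"],R.as_matrix().round(4).tolist())
W=cv2.cvtColor(optics.camera("wrist"),4);S=cv2.cvtColor(optics.camera("scene"),4);cv2.imwrite("pics/w6.png",W)
a=cv2.resize(W[20:160,260:390],(390,420),interpolation=2)
a=cv2.convertScaleAbs(a,alpha=1.8,beta=-90);b=cv2.resize(S[90:230,260:396],(408,420),interpolation=2)
cv2.imwrite("pics/v6.png",np.hstack([a,b]))
E
```

```text
rel [-0.0004 -0.0001 -0.001 ] [-0.0001  0.0002 -0.0004]
[ 0.56091297 -0.20161973  0.17309829] [ 0.01672032  0.05117055 -0.0669651 ] [[-0.0115, 0.9999, -0.0004], [0.9999, 0.0115, 0.0001], [0.0001, -0.0004, -1.0]]
```

View pics/v6.png

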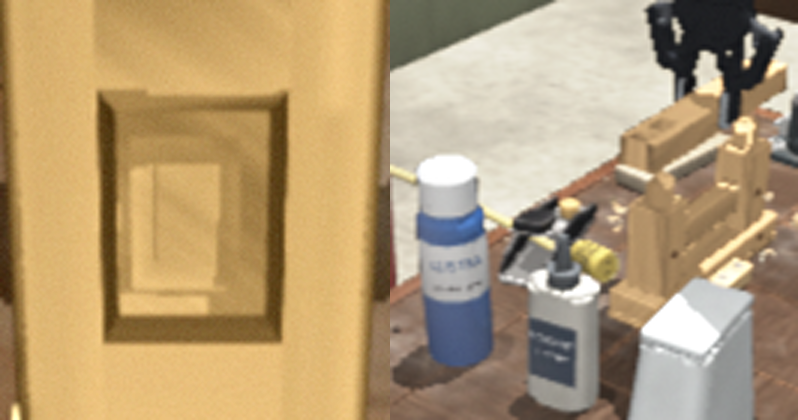

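The tenon (cols 130–240, rows 137–290) sits centred in the mortise window to about 1 mm. The rail hangs level with its underside about 20 mm above the tips. The can, bottle and tub stand where they were, and the wrist force is only the rail's weight.

```bash
python3 -c "
from workcell import bot, optics, job
print(job.job_done())"
```

```text
the job is handed in; nothing more can be done
None
```

The top rail was dry-fitted fully home with about a 21 N press, then drawn straight up. It is now held still and level, centred to about 1 mm, with its underside about 20 mm above the tenon tips; the bottle, can and tub look undisturbed in the last picture, and the job is handed in.

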